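Put up the splash shield on its prop leg and hold it

TASK

Put up the splash shield: with its prop leg still folded, lower the loose socket plate over the base's two dowel pins, the socket's open side towards the shield, until it lies flush, and let go; then flip the leg over centre and down to its stop. Draw the shield upright by its top rail until the leg's foot stands in the socket, and finish still gripping the rail and pressing the foot home, as the shield tips back until a colleague tightens the hinge. Leave the bottle, timer and petri dish where they are.

Things in the scene. Friction and masses are not known exactly. Their poses are not given: they have to be found in the camera images.
- stand: the shield's grey base plate, 215 x 196 x 12 mm (x -160 to +55), fixed to the bench. Origin on the bench under the middle of the hinge axis (34 mm up, along y); x points from the robot side to the shielded side, z up. Dark hinge lugs and black knobs at y = +-87 to +-121 mm, up to z = 50
- pin_a (a point): tip of the dowel pin at x = -90.9, y = +60 mm in the base's frame, z = 27 mm: 8 mm across, tapered for the last 3.5 mm, standing 15 mm above the base plate's top (z = 12 mm); axes as the base's
- pin_b (a point): tip of the other dowel pin, at x = -90.9, y = -60 mm in the base's frame, otherwise the same
- socket_home (a point): where socket lies when the plate is seated: x = -108.9, y = 0, z = 31 mm in the base's frame, same axes
- socket (a point): centre of the dark U-shaped block on the socket plate: 42 mm wide (y), 40 long (x -22 to +18), its top 11.5 mm above this point, the plate's top face 11 mm below it, the underside 19 mm below. Closed at -x, open at +x; slot 26 mm wide between 8 mm cheeks. Grip it across the cheeks, along y. Axes as the base's when seated
- socket_plate: the loose socket plate, steel, about 350 g, 80 x 150 x 8 mm, starting flat on the bench left or right of the base, turned up to 30 degrees. Origin on its underside, 19 mm below socket; it spans x -24 to +56, y +-75 mm. Two through holes of 9.6 mm at x = +18, y = +-60 mm go over the pins
- shield_tilt (a joint): tilt of the shield about the hinge axis, rad: 0 upright, 0.32 leaning away from the robot on its back stop, where it starts; at least -0.07. About 0.7 kg, no latch or spring: falls back when let go, from upright too. What is (a, h) from the hinge axis when upright (a along the base's x, h up) lies at tilt t at (a cos t + h sin t, h cos t - a sin t)
- shield_top (a point): middle of the top rail, on its axis, at a = 0, h = 275 mm (see shield_tilt): x across the rail away from the robot side, y along the rail, z up along the posts
- shield: the tilting part of the splash shield; origin at the middle of its hinge axis. Its top rail is a round steel tube 14 mm across, 176 mm long, between two posts (at y = +-78 mm). Hold the shield by it. Below it is 40 mm of free room for fingers; the clear pane (270 mm wide, 205 high) begins 47 mm below the rail's axis
- leg_swing (a joint): swing of the prop leg, rad: 0 folded up along the shield, where it starts; grows as it swings out and down on the robot side, to 2.44 at its stop (then 40 degrees from the posts). No spring: it stays folded by its weight while the shield leans back; once past vertical (0.32) it falls on to the stop
- leg_pivot (a point): pivot axis of the leg on the shield, at a = -30, h = 90 mm (see shield_tilt), along y
- leg: the prop leg: a steel rod 10 mm across with a rubber ball as its foot; origin on the pivot axis; z axis along the rod from pivot to foot, y along the pivot axis
- leg_foot (a point): centre of the leg's foot, a black rubber ball of 20 mm, 123 mm from the pivot; pinched along y by the ball, the leg turns freely between the fingers. Folded, it has about 35 mm of free room behind it and lies 62 mm below the rail. Standing in the socket with the shield upright, its centre is about 1 mm below socket
- bottle: small brown bottle with black lid, 50 x 50 x 80 mm, on the black magnetic stirrer (146 x 146 mm, 51 mm high) behind the shield; origin at its underside
- timer: white laboratory timer, 64 x 64 x 21 mm, on the bench beside the base, opposite the socket plate; origin at its underside
- petri: petri dish, 60 mm across, 16 mm high, on the bench, left of the shield; origin at its underside
There are look-alikes about, which are no part of the job. Several things look just like the socket_plate: the one meant starts farthest to the robot's right.

How it is judged:
On the way, in this order (a step that is already met when the one before it is completed fails the run):
1. the socket plate lies flush on the base over both pins, socket in its place, let go, the prop leg still folded up (horizontal distance between socket and socket_home below 0.004 m and z of socket in the frame of stand below 0.0335 m and angle between the z axis of socket and the z axis of stand, either way round below 0.035 rad and angle between the y axis of socket and the y axis of stand, either way round below 0.06 rad and contact force between the fingers and socket_plate below 0.2 N and value of joint leg_swing below 0.6 rad), for 0.2 s.
2. the prop leg is over centre and down at its stop (value of joint leg_swing above 2.3 rad), for 0.2 s.
3. the shield is upright with the leg's foot standing in the socket (value of joint shield_tilt below 0.05 rad and distance between leg_foot and socket below 0.007 m and contact force between leg and socket_plate above 0.5 N), for 0.2 s.
At the end, for the whole second after the job is handed in: socket plate flush on its pins (4 mm sideways, 2.5 mm high, square), leg over 2.3 rad, shield still and within 0.05 rad of upright, foot within 7 mm of the socket's centre point and pressing on it over 0.5 N, fingers on the top rail with over 1 N (horizontal distance between socket and socket_home below 0.004 m and z of socket in the frame of stand below 0.0335 m and angle between the z axis of socket and the z axis of stand, either way round below 0.035 rad and angle between the y axis of socket and the y axis of stand, either way round below 0.06 rad and value of joint leg_swing above 2.3 rad and angle between shield_top's own z axis and vertical below 0.05 rad and velocity of joint shield_tilt between -0.05 and 0.05 rad/s and distance between leg_foot and socket below 0.007 m and contact force between leg and socket_plate above 0.5 N and contact force between the fingers and shield_c0 above 1 N); the arm keeps its last pose, push and grip.
It fails at once if the bottle is shifted more than 30 mm or tipped (distance of bottle from where it was at the start of the episode above 0.03 m or angle between bottle's own z axis and vertical above 0.3 rad).
It fails at once if the timer is shifted more than 30 mm (distance of timer from where it was at the start of the episode above 0.03 m).
It fails at once if the petri dish is shifted more than 30 mm (distance of petri from where it was at the start of the episode above 0.03 m).
It also fails if it takes over 72 s, if anything falls off the work surface, if the arm or the gripper's body presses on something with over 40 N, if the wrist force passes 120 N, or if a joint passes its speed limit or range.

ROBOT

A 6-joint arm with a two-finger parallel gripper is mounted at the origin on a cart in front of the work surface, level with it; the furniture and walls round the work are solid. World frame = base frame: x ahead of the robot, y to its left, z up, the work surface at z = 0. Lengths are in m, angles in rad, forces in N, time in s.
With the tool pointing down it reaches from about 0.275 to 0.85 m from the base axis. Payload 5.2 kg.
Tool frame: the origin (TCP) lies midway between the tips of the shut fingers; the grasp point (between the pads) lies behind it (pinch_z is the z of the grasp point in the tool frame, in m); z points along the fingers, y is the line along which they close (so a half turn about z gives the same grasp; the last joint's range is limited). The gripper opens to 85 mm and grips with 20 to 120 N. Pads are 22 mm wide; open, the fingers measure 114 mm over their backs; the gripper's body (76 mm by 85 mm) begins 54 mm behind the grasp point. The pads swing forward as they close: fully open they stand 13 mm farther back than shut.
Start: joints at [-1.393, 0.259, 1.535, -0, 1.348, -0.203], TCP at [0.204, -0.511, 0.231] pointing down, gripper open.
Joint ranges: [-3.14, 3.14], [-0.91, 2.08], [0.19, 2.58], [-1.22, 4.36], [0.22, 2.71], [-3.12, 3.12]. Speed limits (rad/s): [2.57, 2.57, 3.14, 3.14, 3.14, 3.14].

INTERFACE

Orientations are given as [roll, pitch, yaw] about the fixed x, y, z axes, in that order (R = Rz(yaw) Ry(pitch) Rx(roll)).
In Python, from workcell import * gives the robot as it stands. The module is installed in compiled form; this text tells all that it offers.
- The arm moves only by the tool apply_moves, never from a script. Its argument "moves" is a list of rows, each a list of 4 numbers: the shift along the tool's x, y, z in mm, then the turn about the tool's z in rad. A call has 1 to 8 rows; each row is the pose to reach, as a shift and turn from the pose commanded when the call began, along the tool's axes at that moment; what a row does not reach only later rows make up. A row lasts 1/8 s, in which the tool goes at most 62.5 mm and 10.7 degrees, less where a joint would pass 70% of its speed; a pose out of reach is approached as far as the arm can. A call with a gripper value outside its range is refused whole. "jaw" is the gripper's target within -1 to 1 (fully open at 1, half-way at 0, shut at -1), set as the call begins (left out, the last holds). The fingers move at their own pace and stop on an object; the grip force is fixed at half the most. Time passes only in rows, so rows that repeat a pose let the fingers close. It gives the time, the measured TCP pose, the force, the opening and the grip force at its end, in the units of the state.
- read_state(): the state, without advancing time (a new reading comes with each control period).
- grab_frame(name): name is "scene" or "side" or "wrist"; returns a dict with "pixels" (420x560x3 uint8, red, green, blue), "z_map" (420x560 float32, m along the optical axis (not along the pixel's ray), 0 where there is no reading), "fx", "fy", "cx", "cy" (pixels), "origin" and "orientation" of the camera in the world; the wrist camera has in their place "tool_from_camera" (4x4, takes a point from camera to tool coordinates, whose origin is the TCP and whose axes are the flange's). Camera axes: x right, y down, z forward; pixel columns grow to the right and rows downward; lengths in m; the calibration is good to about 2 mm. A picture is of the moment at which its call begins: read the wrist's pose just before it.
- hand_in(): hands the job in; it is judged then, once.
The state is a dict: "t": time; "joint_positions": joint angles; "qd": joint speeds; "joint_efforts": joint torques, N m; "eef_pos": TCP position; "ee_rot": TCP orientation; "ft_force": force on the tool from outside, world axes, zero at the start; "ft_torque": the same for the moment, N m; "width": opening from 0.0 (shut) to 1.0 (fully open); "grip_force": force on a finger pad.
Only numpy, scipy, OpenCV 4.12 (cv2) and the standard library are available. Lean on these libraries where they do the work, as an engineer would, in place of code of your own. Each camera call takes 0.05 s, during which the arm holds its last target. There are 200 camera calls.

## Working session

There is one attempt and no reset: what is moved stays moved. The work goes in short steps, Python scripts to look and compute and a tool call to move; the robot and the scene stay as the last step left them, time stands still between calls to the robot, and variables do not carry over. Pictures are saved under pics/ and viewed, at most 10 in all, crops included, and the job is handed in when it is done.

Besides the shell and the picture viewer there is one more tool, called after "Request:" as a command line: name --pt "numbers of a row" for each row, then --argument value for the rest. apply_moves: Moves the arm, as the interface text tells. Its arguments: {"type":"object","properties":{"moves":{"type":"array","items":{"type":"array","items":{"type":"number"}}},"jaw":{"type":"number"}},"required":["moves"]}

```bash
mkdir -p pics; cat > h.py <<'E'
from workcell import *
import numpy as np, cv2
from scipy.spatial.transform import Rotation as R
def Rm(o):
    o=np.array(o)
    if o.shape==(3,3): return o
    return R.from_quat(o).as_matrix() if o.size==4 else R.from_euler('xyz',o).as_matrix()
def shot(n,fn=None):
    s=read_state(); f=grab_frame(n)
    if fn: cv2.imwrite('pics/'+fn,cv2.cvtColor(f['pixels'],cv2.COLOR_RGB2BGR))
    z=f['z_map']; v,u=np.mgrid[:z.shape[0],:z.shape[1]]
    P=np.stack([(u-f['cx'])/f['fx']*z,(v-f['cy'])/f['fy']*z,z],-1)
    if n=='wrist':
        T=np.array(f['tool_from_camera']); P=P@T[:3,:3].T+T[:3,3]
        P=P@Rm(s['ee_rot']).T+np.array(s['eef_pos'])
    else: P=P@Rm(f['orientation']).T+np.array(f['origin'])
    P[z==0]=np.nan
    return f['pixels'],P
E
python3 - <<'E'
from h import *
print(read_state())
for n in ['scene','side','wrist']:
    im,P=shot(n,n+'0.png'); np.savez('pics/'+n,im=im,P=P)
f=grab_frame('scene'); print({k:f[k] for k in f if k not in('pixels','z_map')})
E
```

```text
{'t': 0.0, 'joint_positions': array([-1.39279813e+00,  2.59360260e-01,  1.53609075e+00, -5.71510374e-05,
        1.34799760e+00, -2.02823202e-01]), 'qd': array([-0.00137765,  0.00048776, -0.00032939, -0.00116631, -0.00136061,
       -0.00048053]), 'joint_efforts': array([ 1.49920024e-04, -4.46025431e+01, -2.90571624e+01, -1.96030505e-04,
        1.17714575e-02, -4.85725252e-06]), 'eef_pos': array([ 0.20432047, -0.51006495,  0.23046233]), 'ee_rot': array([-3.13976351e+00, -3.19284127e-04,  3.80833784e-01]), 'ft_force': array([-0.58696497, -0.87860163,  0.03073736]), 'ft_torque': array([-0.01660457, -0.03290336, -0.01303253]), 'grip_force': 0.0, 'width': 1.000554431490965}
{'fx': 476.8422501358311, 'fy': 476.8422501358311, 'cx': 277.48359203911485, 'cy': 210.64484671957945, 'origin': array([-0.21575732,  1.08113646,  1.26114962]), 'orientation': array([-2.2968154 ,  0.01493068, -2.41759641])}
```

View pics/scene0.png

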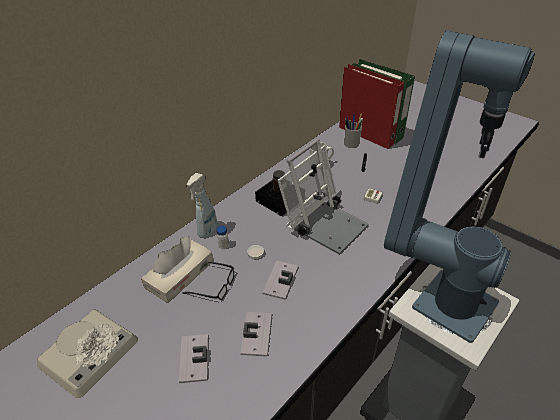

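View pics/side0.png

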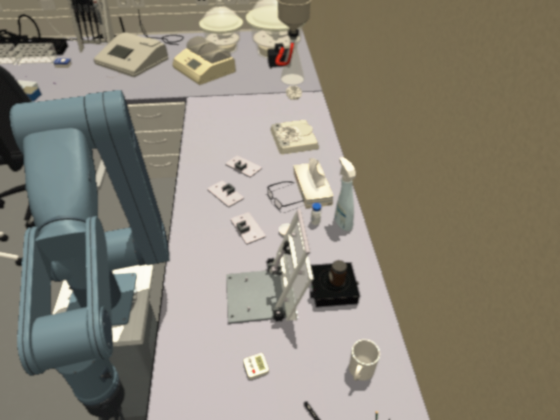

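View pics/wrist0.png

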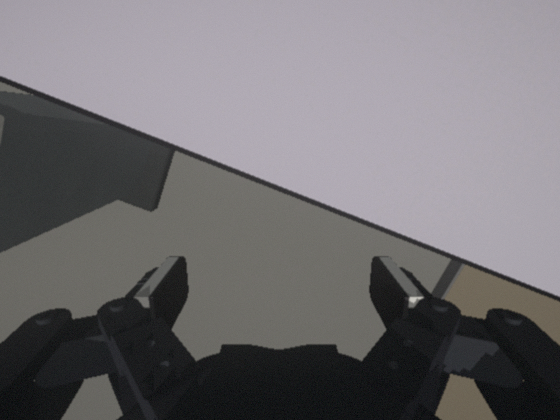

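The target plate (rightmost) is at scene (283,278) / side (248,228). The stand's base is at scene (335,228), the timer at (373,196), the petri dish at (256,252) and the bottle on the stirrer behind the shield.

```bash
python3 - <<'E'
from h import *
for n,pts in [('scene',{'plate':(272,285),'block':(285,274),'base':(340,235),'timer':(373,194),'petri':(256,250),'p2':(257,340)}),('side',{'plate':(240,222),'base':(250,300),'timer':(256,366),'petri':(285,230),'bottle':(338,270)})]:
    d=np.load(f'pics/{n}.npz'); P=d['P']; im=d['im']
    for k,(u,v) in pts.items(): print(n,k,np.nanmedian(P[v-1:v+2,u-1:u+2].reshape(-1,3),0).round(4), im[v,u])
    print('bench',np.nanmedian(P[...,2][np.abs(P[...,2])<.02]))
E
```

```text
scene plate [0.4971 0.3312 0.0083] [156 147 143]
scene block [0.4886 0.2737 0.0178] [29 31 28]
scene base [ 0.4635 -0.0091  0.0105] [114 115 112]
scene timer [ 0.4977 -0.2853  0.0174] [223 214 196]
scene petri [0.644  0.2525 0.0132] [188 175 161]
scene p2 [0.3881 0.5191 0.0085] [165 154 151]
bench 0.00010074385587477419
side plate [0.4698 0.2983 0.0282] [140 133 125]
side base [ 0.4933 -0.0556  0.0123] [176 178 166]
side timer [ 0.5013 -0.292   0.0195] [250 249 230]
side petri [0.6393 0.2512 0.017 ] [246 237 219]
side bottle [ 0.7781 -0.052   0.1317] [77 71 62]
bench 0.001094726144403202
```

```bash
python3 - <<'E'
from h import *
for n in ['scene','side']:
    d=np.load(f'pics/{n}.npz'); P=d['P']; im=d['im']; X,Y,Z=P[...,0],P[...,1],P[...,2]
    for k,c,r,z0,z1 in [('plate',(.49,.3),.12,.0045,.011),('block',(.49,.3),.1,.022,.04),('base',(.48,-.03),.2,.008,.0155),('petri',(.642,.252),.06,.008,.03),('timer',(.5,-.29),.07,.012,.03),('rail',(.7,-.03),.16,.285,.33)]:
        m=(np.hypot(X-c[0],Y-c[1])<r)&(Z>z0)&(Z<z1)
        m=cv2.morphologyEx(m.astype(np.uint8),cv2.MORPH_OPEN,np.ones((2,2)))>0
        q=P[m]; 
        if len(q)<5: print(n,k,len(q)); continue
        rc=cv2.minAreaRect((q[:,:2]*1000).astype(np.float32)); print(n,k,len(q),np.round(rc[0],1),np.round(rc[1],1),round(rc[2],1),'z',q[:,2].mean().round(4), cv2.boxPoints(rc).round(0).tolist())
E
```

```text
scene plate 313 [493.  290.5] [ 77.4 152.2] 22.9 z nan [[428.0, 346.0], [487.0, 205.0], [558.0, 235.0], [499.0, 376.0]]
scene block 85 [480.  274.7] [36.5 64.1] 21.9 z nan [[451.0, 298.0], [475.0, 238.0], [509.0, 252.0], [485.0, 311.0]]
scene base 1146 [512.4 -21.6] [213.4 211.2] 5.8 z nan [[396.0, 73.0], [417.0, -137.0], [629.0, -116.0], [608.0, 94.0]]
scene petri 174 [640.  255.5] [63.3 53.8] 60.9 z nan [[601.0, 241.0], [648.0, 215.0], [679.0, 270.0], [632.0, 296.0]]
scene timer 136 [ 494.1 -287.2] [57.8 69.1] 18.5 z nan [[456.0, -264.0], [478.0, -329.0], [532.0, -311.0], [510.0, -245.0]]
scene rail 162 [ 797.8 -207.9] [117.4 614.5] 36.3 z nan [[569.0, 5.0], [932.0, -490.0], [1027.0, -421.0], [663.0, 74.0]]
side plate 270 [479.4 281.6] [125.5 154.9] 23.4 z nan [[391.0, 328.0], [453.0, 186.0], [568.0, 235.0], [506.0, 378.0]]
side block 66 [478.5 289.6] [42.9 65.3] 11.9 z 0.0248 [[451.0, 317.0], [464.0, 253.0], [506.0, 262.0], [493.0, 326.0]]
side base 1808 [540.  -34.2] [146.7 213.2] 36.6 z nan [[418.0, 8.0], [545.0, -163.0], [662.0, -76.0], [535.0, 95.0]]
side petri 80 [627.9 168.1] [229.1  30.9] 84.5 z 0.0474 [[602.0, 56.0], [632.0, 53.0], [654.0, 281.0], [623.0, 284.0]]
side timer 421 [ 502.4 -288.1] [63.8 61. ] 14.8 z nan [[464.0, -267.0], [479.0, -326.0], [541.0, -309.0], [525.0, -250.0]]
side rail 228 [693.4 125.5] [486.6  47.6] 79.0 z nan [[624.0, -109.0], [670.0, -118.0], [763.0, 360.0], [716.0, 369.0]]
```

```bash
cat >> h.py <<'E'
def rel(p,yaw=None):
    "tool-frame shift (mm) and turn to reach world p with yaw, tool down"
    s=read_state(); M=Rm(s['ee_rot']); d=M.T@(np.array(p)-np.array(s['eef_pos']))*1000
    y=s['ee_rot'][2]; t=0 if yaw is None else (y-yaw+np.pi)%(2*np.pi)-np.pi
    return d.round(1),round(t,3)
E
python3 - <<'E'
from h import *
f=grab_frame('wrist'); print(np.array(f['tool_from_camera']).round(4),f['fx'],f['cx'],f['cy'])
try: print(pinch_z)
except Exception as e: print(e, [k for k in read_state()])
print(rel((.40,-.03,.33),.1),rel((.44,.27,.2),.4))
E
```

```text
[[ 2.000e-03 -9.641e-01 -2.656e-01  6.670e-02]
 [ 1.000e+00  2.000e-03  2.000e-04 -1.000e-04]
 [ 4.000e-04 -2.656e-01  9.641e-01 -1.421e-01]
 [ 0.000e+00  0.000e+00  0.000e+00  1.000e+00]] 304.87520480634856 278.4398535787544 209.6604096101149
-0.0187
(array([ 360.1, -373.4,  -98.7]), np.float64(0.281)) (array([ 508.7, -636.9,   31.5]), np.float64(-0.019))
```

Request:
apply_moves --pt "0 -60 -10 0.02" --pt "45 -95 -25 0.06" --pt "90 -135 -45 0.1" --pt "145 -175 -60 0.14" --pt "195 -220 -75 0.18" --pt "250 -265 -90 0.22" --pt "305 -315 -98 0.26" --pt "360 -373 -98 0.28"

```text
t: 1.25
eef_pos: [0.3797, -0.0783, 0.3279]
ee_rot: [3.14, -0.002, 0.099]
ft_force: [1.2, -1.0, 0.6]
width: 0.999
grip_force: 0.0
```

Request:
apply_moves --pt "0 0 0 0" --pt "0 0 0 0"

```text
t: 1.5
eef_pos: [0.3787, -0.0798, 0.327]
ee_rot: [3.141, 0.0, 0.103]
ft_force: [0.3, 0.1, -0.4]
width: 1.001
grip_force: 0.0
```

```bash
python3 - <<'E'
from h import *
im,P=shot('wrist','w1.png'); np.savez('pics/w1',im=im,P=P); s=read_state(); print(s['t'],s['eef_pos'],s['ee_rot'],s['qd'].round(3))
print(rel((.44,.27,.2),.4))
E
```

```text
1.55 [ 0.37854425 -0.08062968  0.32688145] [3.14125427e+00 5.74388951e-04 1.00552649e-01] [-0.037  0.003 -0.     0.002  0.     0.002]
(array([  96.4, -342.7,  126.7]), np.float64(-0.299))
```

View pics/w1.png

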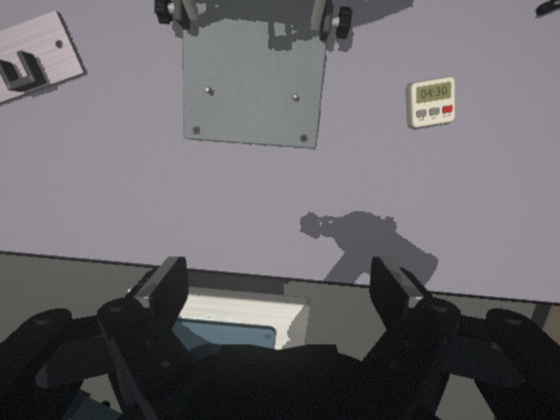

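```bash
cat >> h.py <<'E'
def ray(u,v,z,s=None,f=None):
    s=s or read_state(); f=f or WR
    d=np.array([(u-f[1])/f[0],(v-f[2])/f[0],1]); T=np.array([[.002,-.9641,-.2656],[1,.002,.0002],[.0004,-.2656,.9641]])
    M=Rm(s['ee_rot']); d=M@(T@d); o=np.array(s['eef_pos'])+M@np.array([.0667,-.0001,-.1421])
    return o+d*(z-o[2])/d[2]
WR=(304.875,278.44,209.66)
E
python3 - <<'E'
from h import *
a=ray(209,90,.027);b=ray(296,97,.027);c=ray(184,138.5,.012);d=ray(317,149.5,.012)
for q in (a,b,c,d):print(q.round(4))
print(np.linalg.norm(a-b),np.linalg.norm(c-d)); y=lambda p,q:np.arctan2(-(p-q)[0],(p-q)[1]); print(y(a,b),y(c,d))
im,P=np.load('pics/w1.npz')['im'],np.load('pics/w1.npz')['P']
g=cv2.cvtColor(im,cv2.COLOR_RGB2GRAY); print(P[120,250])
E
```

```text
[0.4815 0.0247 0.027 ]
[ 0.4847 -0.0938  0.027 ]
[0.4126 0.0616 0.012 ]
[ 0.4168 -0.1338  0.012 ]
0.11851520275807505 0.19544889429996318
0.027035035242454625 0.021586649194458307
[ 0.44847029 -0.03161753  0.01167084]
```

Request:
apply_moves --pt "20 -55 20 -0.05" --pt "35 -105 40 -0.1" --pt "50 -155 60 -0.15" --pt "60 -205 80 -0.2" --pt "75 -255 100 -0.25" --pt "85 -300 110 -0.3" --pt "95 -340 120 -0.3" --pt "95 -340 120 -0.3"

```text
t: 2.55
eef_pos: [0.4399, 0.2676, 0.2056]
ee_rot: [-3.141, 0.002, 0.4]
ft_force: [0.6, -0.7, -0.2]
width: 0.999
grip_force: 0.0
```

Request:
apply_moves --pt "0 0 0 0" --pt "0 0 0 0"

```text
t: 2.8
eef_pos: [0.4398, 0.2661, 0.2074]
ee_rot: [3.141, -0.0, 0.398]
ft_force: [0.5, -0.0, -0.5]
width: 0.994
grip_force: 0.0
```

```bash
python3 - <<'E'
from h import *
im,P=shot('wrist','w2.png'); np.savez('pics/w2',im=im,P=P); s=read_state(); print(s['t'],s['eef_pos'],s['ee_rot'])
E
```

```text
2.85 [0.43969876 0.26629027 0.20751262] [ 3.14130853e+00 -5.75702788e-04  3.98198847e-01]
```

View pics/w2.png

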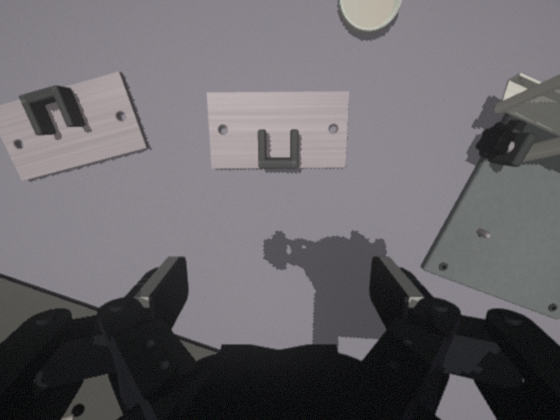

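```bash
python3 - <<'E'
from h import *
a=ray(222.7,128.8,.008);b=ray(333.2,128.6,.008);c=[ray(*q,.008) for q in((207.5,92),(349.5,91.5),(347.5,168),(211.5,169.5))]
print(a,b,np.linalg.norm(a-b)); y=np.arctan2(-(a-b)[0],(a-b)[1]); print(y)
y2=[np.arctan2(-(p-q)[0],(p-q)[1]) for p,q in((c[0],c[1]),(c[3],c[2]))]; print(y2)
X=np.array([np.cos(y),np.sin(y),0]); print('sock holes',(a+b)/2-.018*X,'corners',np.mean(c,0)-.016*X)
u=[ray(258,130,.0305),ray(299,130,.0305)];print('cheeks',np.mean(u,0),np.linalg.norm(u[0]-u[1]))
k=np.mean(c,0)-.016*X
# pick: TCP so pinch point at block z ; block z 8..30.5
print(rel((k[0],k[1],.09),y),rel((k[0],k[1],.012),y))
E
```

```text
[0.47469014 0.34667945 0.008     ] [0.52151225 0.23653385 0.008     ] 0.11968442982242956
0.40194932387934135
[np.float64(0.4034881747120068), np.float64(0.4112459148227844)]
sock holes [0.48153579 0.28456481 0.008     ] corners [0.48111241 0.28316463 0.008     ]
cheeks [0.4973423 0.2906355 0.0305   ] 0.04152849717276751
(array([ 44.6,   0.5, 117.5]), np.float64(-0.004)) (array([ 44.6,   0.4, 195.5]), np.float64(-0.004))
```

Request:
apply_moves --pt "12 0 50 -0.005" --pt "25 0 100 -0.005" --pt "38 0 140 -0.005" --pt "48.5 0.4 170 -0.005" --pt "48.5 0.4 190 -0.005" --pt "48.5 0.4 201 -0.005" --pt "48.5 0.4 201 -0.005"

```text
t: 3.72
eef_pos: [0.4837, 0.2858, 0.0059]
ee_rot: [-3.142, 0.001, 0.405]
ft_force: [0.5, -0.4, 0.7]
width: 0.996
grip_force: 0.0
```

Request:
apply_moves --pt "0 0 0 0" --pt "0 0 0 0" --pt "0 0 0 0" --pt "0 0 0 0" --pt "0 0 0 0" --pt "0 0 0 0" --jaw -1

```text
t: 4.47
eef_pos: [0.4847, 0.2867, 0.0073]
ee_rot: [3.141, -0.002, 0.406]
ft_force: [-1.6, -0.2, 6.4]
width: 0.479
grip_force: 63.1
```

Request:
apply_moves --pt "0 0 -5 0" --pt "0 0 -30 0" --pt "0 0 -70 0" --pt "0 0 -110 0" --pt "0 0 -110 0" --pt "0 0 -110 0"

```text
t: 5.22
eef_pos: [0.4828, 0.2861, 0.1148]
ee_rot: [-3.141, 0.002, 0.406]
ft_force: [-0.9, 0.3, -4.6]
width: 0.479
grip_force: 62.0
```

```bash
python3 - <<'E'
from h import *
im,P=shot('wrist','w3.png'); np.savez('pics/w3',im=im,P=P); s=read_state(); print(s['t'],s['eef_pos'],s['ee_rot'],s['ft_force'],s['ft_torque'],s['width'])
E
```

```text
5.275 [0.48245881 0.2859266  0.1142351 ] [-3.14130334  0.00361449  0.4058504 ] [ 0.02783937  0.05481861 -4.25514524] [0.02049247 0.03979007 0.03186377] 0.47706520327141344
```

View pics/w3.png

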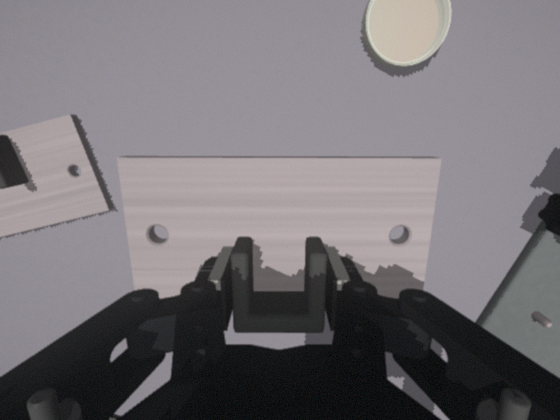

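```bash
cat > inhand.py <<'E'
from h import *
import sys
d=np.load(sys.argv[1]); P=d['P']; im=d['im']; s=read_state(); M=Rm(s['ee_rot'])
T=(P-np.array(s['eef_pos']))@M
reg=np.zeros(P.shape[:2],bool); reg[165:255,140:420]=1
g=cv2.cvtColor(im,cv2.COLOR_RGB2GRAY); zr=T[...,2]
m=reg&(np.abs(zr-np.nanmedian(zr[175:220,180:380]))<.006)&(g>110)
A=np.c_[T[m][:,:2],np.ones(m.sum())]; c=np.linalg.lstsq(A,T[m][:,2],rcond=None)[0]; print('plane z=ax+by+c',c)
hs=[]
for u0,v0 in ((157,233),(400,234)):
    w=12; r=np.where(np.isfinite(zr),zr,9)[v0-w:v0+w+1,u0-w:u0+w+1]; gg=g[v0-w:v0+w+1,u0-w:u0+w+1].astype(int)
    bg=np.median(gg); mk=(gg<bg-12)|(r>c[2]+.02); n,l,st,ce=cv2.connectedComponentsWithStats(mk.astype(np.uint8)); i=1+np.argmax(st[1:,4]); u=ce[i][0]+u0-w; v=ce[i][1]+v0-w
    print('hole',u,v,st[i])
    dd=np.array([[.002,-.9641,-.2656],[1,.002,.0002],[.0004,-.2656,.9641]])@np.array([(u-WR[1])/WR[0],(v-WR[2])/WR[0],1]); o=np.array([.0667,-.0001,-.1421])
    k=(c[0]*o[0]+c[1]*o[1]+c[2]-o[2])/(dd[2]-c[0]*dd[0]-c[1]*dd[1]); hs.append(o+k*dd); print(hs[-1])
m=np.mean(hs,0); dv=hs[1]-hs[0]; print('mid',m,'sep',np.linalg.norm(dv),'turn',np.arctan2(-dv[0],dv[1]))
E
python3 inhand.py pics/w3.npz
```

```text
plane z=ax+by+c [ 0.00148906  0.0004902  -0.00083229]
hole 156.77981651376146 234.03669724770643 [  2   4  22  19 327]
[ 0.01523006 -0.05984229 -0.00083895]
hole 399.28187919463085 234.5268456375839 [  2   3  20  19 298]
[ 0.01520896  0.05937989 -0.00078053]
mid [ 0.01521951 -0.0002312  -0.00080974] sep 0.11922219743468959 turn 0.00017702075997862225
```

```bash
python3 - <<'E'
from h import *
print(rel((.385,-.035,.115),.024))
E
```

```text
(array([-2.162e+02,  2.564e+02, -1.000e-01]), np.float64(0.382))
```

Request:
apply_moves --pt "-25 25 -5 0.03" --pt "-55 60 -5 0.1" --pt "-85 95 -5 0.17" --pt "-115 130 -5 0.24" --pt "-145 170 -5 0.3" --pt "-175 210 -3 0.35" --pt "-205 243 0 0.38" --pt "-216 256 0 0.382"

```text
t: 6.28
eef_pos: [0.3843, -0.0354, 0.1144]
ee_rot: [-3.14, 0.004, 0.021]
ft_force: [1.2, 0.9, -4.5]
width: 0.48
grip_force: 62.2
```

Request:
apply_moves --pt "0 0 0 0" --pt "0 0 0 0" --pt "0 0 0 0"

```text
t: 6.65
eef_pos: [0.3865, -0.0332, 0.1157]
ee_rot: [-3.141, 0.001, 0.025]
ft_force: [0.4, 0.5, -3.7]
width: 0.482
grip_force: 62.3
```

```bash
python3 - <<'E'
from h import *
im,P=shot('wrist','w4.png'); np.savez('pics/w4',im=im,P=P); s=read_state(); print(s['t'],s['eef_pos'],s['ee_rot'],s['ft_force'],s['width'])
E
python3 inhand.py pics/w4.npz
```

```text
6.7 [ 0.38657991 -0.03323914  0.11584988] [-3.14123924e+00  4.16174325e-04  2.52758732e-02] [ 0.02183928 -0.25138618 -2.49238533] 0.4771154493799353
plane z=ax+by+c [ 0.00281581  0.00021657 -0.00015755]
hole 156.5483870967742 234.25219941348973 [  1   4  22  20 341]
[ 0.0148581  -0.06026875 -0.00012876]
hole 398.94880546075086 234.62798634812287 [  2   4  19  18 293]
[ 0.0149086   0.05950631 -0.00010268]
mid [ 0.01488335 -0.00038122 -0.00011572] sep 0.11977507755257565 turn -0.00042162105269171553
```

View pics/w4.png

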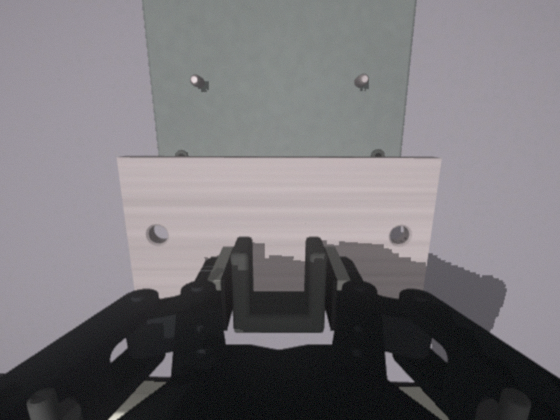

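```bash
python3 - <<'E'
from h import *
d=np.load('pics/w4.npz'); im=d['im']; P=d['P']; g=cv2.cvtColor(im,cv2.COLOR_RGB2GRAY)
for u,v in((197,80),(363,80)):
    for r in range(v-8,v+9): print(' '.join('%3d'%x for x in g[r,u-12:u+13]))
    print(u-12,v-8); q=P[v-8:v+9,u-12:u+13].reshape(-1,3); q=q[q[:,2]>.0235]; print(len(q),q.mean(0),q.max(0),q.min(0))
s=read_state(); M=Rm(s['ee_rot'])
e=[]
for r in (40,80,120):
    row=cv2.GaussianBlur(im,(3,3),0)[r].astype(int); k=row[:,2]-row[:,1]; gm=np.abs(np.convolve(k,[1,1,0,-1,-1],'same'))
    a=np.argmax(gm[130:180])+130; b=np.argmax(gm[390:430])+390; A=ray(a,r,.012);B=ray(b,r,.012);print(a,b,(A+B)/2,np.linalg.norm(A-B))
E
```

```text
134 134 135 134 133 132 133 133 131 132 133 133 133 135 133 133 136 134 133 134 134 135 133 133 135
136 133 133 131 134 132 133 133 131 128 128 130 133 134 133 131 135 133 135 135 132 132 131 132 132
135 132 135 135 133 133 132 129 119 117 114 114 122 129 133 135 135 136 134 132 133 135 133 132 131
131 136 135 135 135 130 127 126 127 126 114 107 101 109 122 131 135 136 133 134 133 132 132 132 132
133 135 135 134 133 129 138 160 173 173 153 122  98  91  96 115 126 133 135 134 136 134 133 131 131
134 135 134 133 133 133 161 194 210 212 200 165 112  87  82  92 105 120 130 136 134 131 131 134 133
134 136 137 135 129 137 182 209 217 221 223 199 133  90  82  79  84  96 118 132 134 134 133 133 131
136 134 133 132 131 140 187 214 222 224 226 210 143  91  83  78  75  79 100 127 134 135 135 132 135
136 135 134 133 130 130 175 214 222 225 224 205 141  93  85  80  77  77  86 112 126 128 127 129 132
133 136 134 135 128 122 150 195 218 222 213 184 126  86  82  77  73  76  75  87  98  99 102 108 131
136 134 136 132 130 119 122 154 191 193 173 138 101  82  76  76  75  75  74  75  83  82  82  97 129

[... 2035 characters left out ...]
 87  84  80  79  81  81  79  77  78  80  81  83  94 123 131 130 131 131 132 132
133 136 134 131 120 104  89  79  78  76  77  75  81  80  81  79  80  94 125 131 133 130 132 129 133
134 134 132 134 131 124 113  95  87  81  79  80  89  83  80  80  81  95 123 131 132 133 131 131 132
131 133 135 135 132 136 133 123 113  90  81  92 106  96  85  91  91 101 126 134 132 133 132 132 134
351 72
84 [ 0.48674591 -0.09057897  0.02562385] [ 0.49012882 -0.08733382  0.02871385] [ 0.48340539 -0.09447423  0.02355631]
145 412 [ 0.51310033 -0.02971661  0.012     ] 0.19367650345496612
150 407 [ 0.48617167 -0.03045255  0.012     ] 0.1924629733123133
154 404 [ 0.45745009 -0.03162393  0.012     ] 0.19348959401540997
```

```bash
cat > pins.py <<'E'
from h import *
s=read_state(); M=Rm(s['ee_rot']); e=np.array(s['eef_pos']); print(s['t'],e,s['ee_rot'])
a=M.T@(ray(193.8,78.8,.027)-e);b=M.T@(ray(364.3,78.3,.027)-e); d=b-a
print(a,b,np.linalg.norm(d),'mid',(a+b)/2,'turn',np.arctan2(-d[0],d[1]))
E
python3 pins.py
```

```text
6.7 [ 0.38657991 -0.03323914  0.11584988] [-3.14123924e+00  4.16174325e-04  2.52758732e-02]
[ 0.09833225 -0.05971396  0.08883008] [0.09888496 0.06004052 0.08878752] 0.11975576024388186 mid [0.09860861 0.00016328 0.0888088 ] turn -0.004615266777615661
```

Request:
apply_moves --pt "25 0 5 -0.004" --pt "55 0.5 20 -0.004" --pt "75 0.5 40 -0.004" --pt "83.7 0.5 58 -0.004" --pt "83.7 0.5 71 -0.004" --pt "83.7 0.5 71 -0.004" --pt "83.7 0.5 71 -0.004"

```text
t: 7.58
eef_pos: [0.4702, -0.0324, 0.0455]
ee_rot: [3.141, -0.0, 0.028]
ft_force: [0.7, 0.0, -4.0]
width: 0.482
grip_force: 62.1
```

```bash
python3 - <<'E'
from h import *
im,P=shot('wrist'); s=read_state(); print(s['t'],s['eef_pos'],s['ee_rot'],s['ft_force'])
c=np.hstack([im[205:265,127:187],im[205:265,370:430]]); cv2.imwrite('pics/w5.png',cv2.cvtColor(cv2.resize(c,None,fx=6,fy=6,interpolation=cv2.INTER_CUBIC),cv2.COLOR_RGB2BGR))
E
```

```text
7.625 [ 0.47039861 -0.03259387  0.04575739] [ 3.14121231e+00 -1.03063783e-03  2.78921817e-02] [-0.2192963  -0.36158626 -2.95981819]
```

View pics/w5.png

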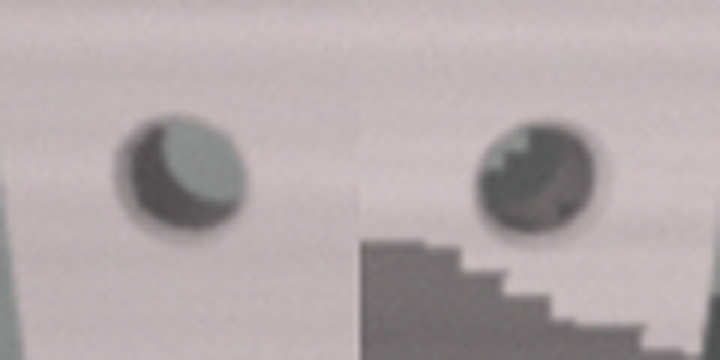

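Request:
apply_moves --pt "0 0 6 0" --pt "0 0 10 0" --pt "0 0 13 0" --pt "0 0 15 0" --pt "0 0 15 0"

```text
t: 8.25
eef_pos: [0.4703, -0.0324, 0.0299]
ee_rot: [-3.141, 0.0, 0.028]
ft_force: [1.2, 0.9, -4.3]
width: 0.478
grip_force: 62.2
```

Request:
apply_moves --pt "0 0 4 0" --pt "0 0 7 0" --pt "0 0 9 0" --pt "0 0 10.5 0" --pt "0 0 11 0" --pt "0 0 11 0"

```text
t: 9.0
eef_pos: [0.4704, -0.0324, 0.0193]
ee_rot: [-3.141, -0.0, 0.028]
ft_force: [0.8, 5.5, 0.6]
width: 0.478
grip_force: 62.9
```

Seated (contact force appearing). Press slightly, then release.

Request:
apply_moves --pt "0 0 1 0" --pt "0 0 1.5 0"

```text
t: 9.25
eef_pos: [0.4704, -0.0324, 0.0192]
ee_rot: [3.142, -0.001, 0.028]
ft_force: [-5.7, 5.7, 23.4]
width: 0.479
grip_force: 65.5
```

Request:
apply_moves --pt "0 0 0 0" --pt "0 0 0 0" --pt "0 0 0 0" --pt "0 0 -2 0" --pt "0 0 -6 0" --pt "0 0 -6 0" --jaw 1

```text
t: 10.0
eef_pos: [0.4706, -0.0327, 0.0239]
ee_rot: [3.141, -0.001, 0.028]
ft_force: [-0.4, -0.1, -0.3]
width: 0.996
grip_force: 0.0
```

Request:
apply_moves --pt "0 0 -30 0" --pt "-15 0 -70 0" --pt "-50 0 -110 0" --pt "-85 0 -140 0" --pt "-85 0 -140 0" --pt "-85 0 -140 0"

```text
t: 10.75
eef_pos: [0.3857, -0.035, 0.1636]
ee_rot: [3.141, -0.001, 0.027]
ft_force: [1.4, -0.2, 0.2]
width: 1.003
grip_force: 0.0
```

```bash
python3 - <<'E'
from h import *
im,P=shot('wrist','w6.png'); np.savez('pics/w6',im=im,P=P); s=read_state(); print(s['t'],s['eef_pos'],s['ee_rot'],s['ft_force'])
im,P=shot('side','s6.png'); np.savez('pics/s6',im=im,P=P)
im,P=shot('scene','c6.png'); np.savez('pics/c6',im=im,P=P)
a=cv2.imread('pics/w6.png'); b=cv2.imread('pics/s6.png')[180:330,200:380]; c=cv2.imread('pics/c6.png')[130:260,240:380]
b=cv2.resize(b,(360,300)); c=cv2.resize(c,(323,300))
o=np.zeros((600,800,3),np.uint8); o[:300,:400]=cv2.resize(a,(400,300)); o[:300,400:760]=b; o[300:,:323]=c; cv2.imwrite('pics/m6.png',o)
E
```

```text
10.8 [ 0.38560327 -0.0349405   0.16310801] [-3.14138410e+00  1.22870007e-04  2.76650102e-02] [-0.09850112 -0.12013902 -0.17879812]
```

View pics/m6.png

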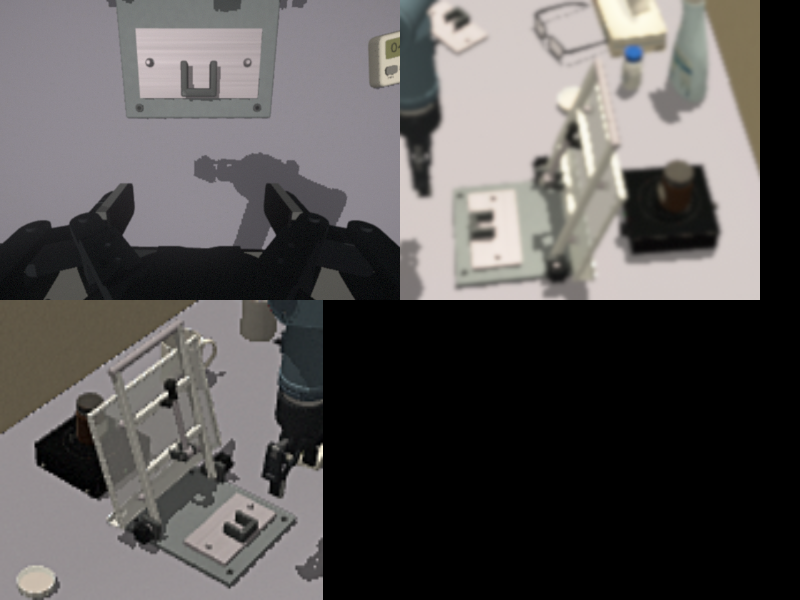

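```bash
python3 - <<'E'
from h import *
print(rel((.52,-.029,.36),.029))
E
```

```text
(array([ 134.4,   -2.2, -197.5]), np.float64(-0.001))
```

Request:
apply_moves --pt "20 0 -40 0" --pt "40 0 -80 0" --pt "65 -2 -120 0" --pt "90 -4 -155 0" --pt "115 -5 -180 0" --pt "134 -5 -197 0" --pt "134 -5 -197 0" --pt "134 -5 -197 0"

```text
t: 11.9
eef_pos: [0.5185, -0.026, 0.3588]
ee_rot: [-3.141, 0.003, 0.028]
ft_force: [-0.9, -0.2, -0.9]
width: 1.004
grip_force: 0.0
```

```bash
python3 - <<'E'
from h import *
im,P=shot('wrist','w7.png'); np.savez('pics/w7',im=im,P=P); s=read_state(); print(s['t'],s['eef_pos'],s['ee_rot'],s['ft_force'])
im2,P2=shot('side'); np.savez('pics/s7',im=im2,P=P2)
im2,P2=shot('scene'); np.savez('pics/c7',im=im2,P=P2)
E
```

```text
11.95 [ 0.51826454 -0.02602091  0.35897239] [-3.14075747e+00  3.01628903e-03  2.78849165e-02] [ 0.23621144 -0.39149416 -0.49063725]
```

View pics/w7.png

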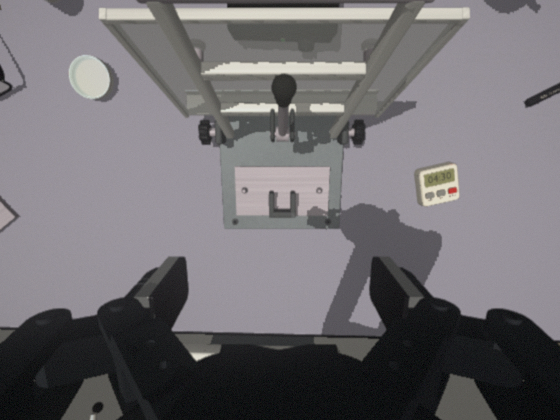

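```bash
python3 - <<'E'
from h import *
d=np.load('pics/w7.npz');P=d['P'];im=d['im'];s=read_state();M=Rm(s['ee_rot']);e=s['eef_pos']
g=cv2.cvtColor(im,cv2.COLOR_RGB2GRAY)
m=(g<60).astype(np.uint8); m[:70]=0;m[106:]=0;m[:,:265]=0;m[:,305:]=0
m&=(P[...,2]>.22).astype(np.uint8)
q=P[m>0]; v,u=np.nonzero(m); print(len(q),u.min(),u.max(),v.min(),v.max())
from scipy.optimize import least_squares
r=least_squares(lambda c:np.linalg.norm(q-c,axis=1)-.01,q.mean(0)-[0,0,.01],loss='soft_l1',f_scale=.001); print('ball',r.x, abs(r.fun).mean())
print('ray',ray((u.min()+u.max())/2,(v.min()+v.max())/2,r.x[2]))
a=ray(245,190,.027);b=ray(319,190,.027);print(a,b)
for n in('s7','c7'):
    D=np.load(f'pics/{n}.npz');Q=D['P'];X,Y,Z=Q[...,0],Q[...,1],Q[...,2]
    k=(X>.62)&(X<.70)&(Y>-.1)&(Y<.045)&(Z>.286)&(Z<.315); q=Q[k]; 
    if len(q)>5: A=np.polyfit(q[:,1],q[:,0],1); print(n,len(q),q.mean(0),q.max(0),q.min(0),A)
    # dark foot
    gg=D['im'].max(-1); k=(np.hypot(X-r.x[0],Y-r.x[1])<.03)&(Z>.22)&(Z<.27)&(gg<60); print('foot',k.sum(),Q[k].mean(0) if k.any() else '')
T=(P-e)@M
print('TCP-target shift', M.T@(r.x-e)*1000)
E
```

```text
565 272 295 75 105
ball [ 0.61376728 -0.02721099  0.24439464] 0.00130881622028888
ray [ 0.61192696 -0.02717083  0.24439464]
[0.48426992 0.02632736 0.027     ] [ 0.48778332 -0.09105492  0.027     ]
s7 176 [ 0.66076733 -0.02856294  0.30053978] [0.66999624 0.04478764 0.30655281] [ 0.64799171 -0.09920594  0.28941117] [-0.03523263  0.65976098]
foot 20 [ 0.61073194 -0.03525557  0.24208689]
c7 122 [ 0.65891313 -0.02621127  0.29827132] [0.66882331 0.04290359 0.30661504] [ 0.65073084 -0.09987445  0.28817959] [-0.02548193  0.65824521]
foot 36 [ 0.60863958 -0.02407412  0.24081147]
TCP-target shift [ 95.69217963   3.84454598 115.00236015]
```

Request:
apply_moves --pt "40 2 5 0" --pt "75 4 20 0" --pt "91 4.4 60 0" --pt "91 4.4 95 0" --pt "91 4.4 118 0" --pt "91 4.4 128 0" --pt "91 4.4 128 0"

```text
t: 12.92
eef_pos: [0.6097, -0.0281, 0.2323]
ee_rot: [-3.141, 0.001, 0.028]
ft_force: [0.7, 0.0, 0.4]
width: 1.001
grip_force: 0.0
```

Request:
apply_moves --pt "0 0 0 0" --pt "0 0 0 0" --pt "0 0 0 0" --pt "0 0 0 0" --pt "0 0 0 0" --pt "0 0 0 0" --jaw -1

```text
t: 13.68
eef_pos: [0.6104, -0.0275, 0.2333]
ee_rot: [-3.141, -0.001, 0.028]
ft_force: [-0.6, 4.4, 6.0]
width: 0.191
grip_force: 58.5
```

Request:
apply_moves --pt "-12 0 -3 0" --pt "-24 0 -5.3 0" --pt "-48.5 0 -5.8 0" --pt "-72.7 0 -1.4 0" --pt "-95.5 0 7.7 0" --pt "-116 0 21.2 0" --pt "-133.5 0 38.4 0" --pt "-147.2 0 58.8 0"

```text
t: 14.68
eef_pos: [0.4612, -0.0328, 0.1729]
ee_rot: [3.14, 0.002, 0.028]
ft_force: [0.5, 0.6, -0.9]
width: -0.001
grip_force: 0.0
```

```bash
cat > prof.py <<'E'
from h import *
O=np.array([.5762,-.0288,0]); Rs=Rm([0,0,.029])
def prof(n,yw=.014,gmax=255,lo=(-.2,.05),hi=(.14,.33)):
    im,P=shot(n); Q=(P-O)@Rs; g=im.max(-1)
    k=(np.abs(Q[...,1])<yw)&(Q[...,2]>lo[1])&(Q[...,2]<hi[1])&(Q[...,0]>lo[0])&(Q[...,0]<hi[0])&(g<=gmax)
    q=Q[k]; c,n_=np.unique(np.round(q[:,[0,2]]/.01).astype(int),axis=0,return_counts=True)
    H={tuple(x):y for x,y in zip(c,n_)}
    print(n)
    for z in range(32,4,-1): print('%3d '%z+''.join('.' if not H.get((x,z)) else str(min(9,H[(x,z)])) for x in range(-20,15)))
if __name__=='__main__':
    for n in('side','scene','wrist'): prof(n)
E
python3 prof.py
```

```text
side
 32 .....1......3......................
 31 .....2......2...............1......
 30 ............................99.....
 29 ...................................
 28 ..........1........................
 27 ...................................
 26 .......................21..........
 25 .......1..1............992..24.....
 24 ..........1............521..52.....
 23 .......................91...9......
 22 .........21...........29341.9......
 21 ......................5599949......
 20 .........1............61.2.8.......
 19 .......221...........36....9.......
 18 .......225...........35....3.......
 17 .........1...........7.............
 16 ....................26.............
 15 ....................53...31........
 14 ...................592...9.........
 13 ...................86999.9.........
 12 ...................1359927.........
 11 .....................11.81.........
 10 ........................9..........
  9 ...................................
  8 ...................................
  7 ...................................
  6 ......................22.........11
  5 ...........
[... 1576 characters left out ...]
....................
 21 .......9999........................
 20 .........9.........................
 19 .........9.........................
 18 .........9.........................
 17 .........9.........................
 16 ....................9..............
 15 ....................96.............
 14 ...................999.............
 13 ...................999.............
 12 ...................9592............
 11 ...................................
 10 ...................................
  9 ...................................
  8 .......................1...........
  7 .......................9...........
  6 .......................9...........
  5 ......................54...........
```

```bash
python3 - <<'E'
from h import *
print(rel((.6145,-.0277,.33),.029),rel((.6145,-.0277,.2325),.029),read_state()['eef_pos'])
E
```

```text
(array([ 152.8,   -0.5, -157.7]), np.float64(-0.002)) (array([153.2,  -0.5, -60.2]), np.float64(-0.002)) [ 0.46116058 -0.0323366   0.17281008]
```

Request:
apply_moves --pt "0 0 -60 0" --pt "10 0 -115 0" --pt "50 0 -165 0" --pt "100 0 -175 0" --pt "140 0 -170 0" --pt "153 -0.5 -150 0" --pt "153 -0.5 -110 0" --pt "153 -0.5 -80 0" --jaw 1

```text
t: 15.82
eef_pos: [0.6146, -0.0274, 0.2511]
ee_rot: [-3.141, 0.003, 0.028]
ft_force: [0.3, 0.1, -0.0]
width: 0.999
grip_force: 0.0
```

Request:
apply_moves --pt "0 0 12 0" --pt "0 0 19 0" --pt "0 0 19 0" --pt "0 0 19 0"

```text
t: 16.32
eef_pos: [0.6165, -0.0276, 0.2361]
ee_rot: [3.141, -0.002, 0.028]
ft_force: [0.2, -0.3, 0.7]
width: 0.998
grip_force: 0.0
```

```bash
python3 - <<'E'
from h import *
im,P=shot('wrist'); s=read_state(); M=Rm(s['ee_rot']); print(s['t'],s['eef_pos'],s['ft_force'])
T=(P-s['eef_pos'])@M; g=im.max(-1)
k=(np.abs(T[...,1])<.02)&(np.abs(T[...,0])<.04)&(T[...,2]<.03)&(T[...,2]>-.06); q=T[k]; print(k.sum(), q.min(0),q.max(0),np.median(q,0)); v,u=np.nonzero(k); print(u.min(),u.max(),v.min(),v.max())
from scipy.optimize import least_squares
q=q[q[:,2]<0]
r=least_squares(lambda c:np.linalg.norm(q-c,axis=1)-.01,np.median(q,0)+[0,0,.01],loss='soft_l1',f_scale=.001);print(r.x,abs(r.fun).mean())
E
```

```text
16.375 [ 0.61649722 -0.02757991  0.23604667] [ 0.07089981 -0.04214462  0.75342299]
2154 [-0.01054416 -0.01020393 -0.05987764] [0.03955621 0.00984857 0.02674655] [ 0.00213218 -0.00010596 -0.01283505]
257 313 225 295
[-0.00203944 -0.00022521 -0.00886355] 0.0004212781067983206
```

Request:
apply_moves --pt "-4.5 0 2 0" --pt "-4.5 0 5 0" --pt "-4.5 0 7 0" --pt "-4.5 0 7 0"

```text
t: 16.88
eef_pos: [0.6113, -0.0275, 0.2274]
ee_rot: [-3.141, 0.001, 0.028]
ft_force: [-0.1, 0.4, 0.4]
width: 1.002
grip_force: 0.0
```

Request:
apply_moves --pt "0 0 0 0" --pt "0 0 0 0" --pt "0 0 0 0" --pt "0 0 0 0" --pt "0 0 0 0" --jaw -1

```text
t: 17.5
eef_pos: [0.6115, -0.0274, 0.228]
ee_rot: [-3.141, -0.0, 0.028]
ft_force: [-0.7, 0.7, 0.7]
width: 0.194
grip_force: 58.4
```

Request:
apply_moves --pt "-6 0 -1.6 0" --pt "-12 0 -3 0" --pt "-18 0 -4.3 0"

```text
t: 17.88
eef_pos: [0.5935, -0.028, 0.2325]
ee_rot: [-3.142, -0.002, 0.028]
ft_force: [2.6, 1.4, 1.4]
width: 0.197
grip_force: 58.5
```

Request:
apply_moves --pt "-6 0 -1 0" --pt "-18 0 -1.6 0" --pt "-30.5 0 -1.5 0" --pt "-42.5 0 0.5 0"

```text
t: 18.38
eef_pos: [0.5495, -0.0295, 0.2312]
ee_rot: [3.141, 0.001, 0.027]
ft_force: [-0.6, -0.6, -0.2]
width: 0.004
grip_force: 0.0
```

```bash
python3 - <<'E'
from prof import *
prof('scene'); prof('wrist')
E
```

```text
scene
 32 ...............43..................
 31 ...............19...........1......
 30 ...............1912.........95.....
 29 ................811.........5......
 28 ................932................
 27 ................611................
 26 ................863....22..........
 25 ................863....98...3......
 24 ................54.....81...88.....
 23 .................31...261...64.....
 22 ......................443..291.....
 21 ......................1869919......
 20 .....................161.2.85......
 19 .....................26............
 18 ....................141...41.......
 17 .....................61...84.......
 16 ....................34....9........
 15 ...................142...59........
 14 ...................594...92........
 13 ...................9414619.........
 12 ...................1237648.........
 11 ......................1.14.........
 10 ...................................
  9 .......................24..........
  8 .......................93..........
  7 ......................191..........
  6 ......................29...........
  5 ..........
[... 451 characters left out ...]
.......97....9......
 21 ......................9..9999......
 20 ......................9..9.99......
 19 .....................99....9.......
 18 .....................95....9.......
 17 .....................9.............
 16 ....................99.............
 15 ....................92.............
 14 ...................999...9.........
 13 ...................9999..5.........
 12 ...................2...............
 11 ...................................
 10 ...................................
  9 ...................................
  8 ...................................
  7 ...................................
  6 ...................................
  5 ...................................
```

```bash
python3 - <<'E'
from h import *
print(rel((.6375,-.0272,.26),.029),read_state()['eef_pos'])
E
```

```text
(array([ 88.4,   0.4, -29. ]), np.float64(-0.002)) [ 0.54910745 -0.02922219  0.23118789]
```

Request:
apply_moves --pt "0 0 -50 0" --pt "10 0 -95 0" --pt "50 0 -105 0" --pt "85 0 -95 0" --pt "88.4 0.4 -70 0" --pt "88.4 0.4 -45 0" --pt "88.4 0.4 -29 0" --pt "88.4 0.4 -29 0"

```text
t: 19.48
eef_pos: [0.6387, -0.0271, 0.2592]
ee_rot: [-3.141, 0.003, 0.028]
ft_force: [-0.4, 0.6, -0.1]
width: 0.003
grip_force: 0.0
```

Request:
apply_moves --pt "0 0 6 0" --pt "0 0 11 0" --pt "0 0 15 0" --pt "0 0 15 0"

```text
t: 19.98
eef_pos: [0.6392, -0.0271, 0.2453]
ee_rot: [-3.141, 0.0, 0.028]
ft_force: [0.8, -0.1, -0.2]
width: -0.003
grip_force: 0.0
```

Request:
apply_moves --pt "0 0 4 0" --pt "0 0 7 0" --pt "0 0 7.5 0"

```text
t: 20.35
eef_pos: [0.6392, -0.0271, 0.2377]
ee_rot: [-3.141, 0.001, 0.028]
ft_force: [-0.2, -0.1, 0.2]
width: 0.0
grip_force: 0.0
```

Request:
apply_moves --pt "-5 0 -0.5 0" --pt "-11 0 -2 0" --pt "-18 0 -4 0" --pt "-26 0 -5 0"

```text
t: 20.85
eef_pos: [0.6129, -0.0279, 0.2435]
ee_rot: [3.141, -0.0, 0.028]
ft_force: [0.3, -1.1, -0.2]
width: 0.001
grip_force: 0.0
```

Request:
apply_moves --pt "-9 0 -0.5 0" --pt "-19 0 -1 0" --pt "-30 0 0 0" --pt "-42 0 2 0" --pt "-54 0 5 0" --pt "-62 0 8 0" --pt "-62 0 8 0"

```text
t: 21.72
eef_pos: [0.5507, -0.0296, 0.2349]
ee_rot: [-3.141, 0.0, 0.028]
ft_force: [0.3, -0.0, -0.1]
width: -0.002
grip_force: 0.0
```

```bash
python3 - <<'E'
from prof import *
s=read_state();print(s['t'],s['eef_pos'],s['ft_force'])
prof('scene'); prof('side')
E
```

```text
21.725 [ 0.55070799 -0.02957169  0.23486313] [ 0.25358902 -0.04315666 -0.05971011]
scene
 32 ................6..................
 31 ...............283..........3......
 30 ................931.........94.....
 29 ................931.........2......
 28 ................7.4................
 27 ................431................
 26 ................594................
 25 ................393.........4......
 24 ................332.........59.....
 23 ..................1........195.....
 22 .......................51..19......
 21 .......................479755......
 20 .........................3.84......
 19 ...................................
 18 ..........................31.......
 17 ..........................94.......
 16 .........................19........
 15 .........................54........
 14 ...................561...95........
 13 .................3597899.9.........
 12 ..............245733247236.........
 11 ............34731.......24.........
 10 ........6.766211...................
  9 .......27941...........43..........
  8 ........111............92..........
  7 .......
[... 533 characters left out ...]
........472..8......
 21 .......................599969......
 20 .........................2.9.......
 19 ...........................7.......
 18 ...........................4.......
 17 ...................................
 16 ...................................
 15 .........................22........
 14 ...................496...9.........
 13 ..................398999.7.........
 12 ................1673177428.........
 11 ..............23941...1.9..........
 10 .............2671.......7..........
  9 ............493....................
  8 .........2596......................
  7 .........992.......................
  6 ........21............41..........1
  5 ...........1..........1..........96
```

Request:
apply_moves --pt "0 0 -30 -0.18" --pt "0 0 -70 -0.36" --pt "0 0 -110 -0.54" --pt "0 0 -130 -0.72" --pt "0 0 -130 -0.9" --pt "0 0 -130 -1.08" --pt "0 0 -130 -1.26" --pt "0 0 -130 -1.44" --jaw 1

```text
t: 22.82
eef_pos: [0.5519, -0.0297, 0.3651]
ee_rot: [3.141, 0.0, 1.474]
ft_force: [-0.3, 0.4, -0.4]
width: 0.996
grip_force: 0.0
```

Request:
apply_moves --pt "0 0 0 -0.13" --pt "0 0 0 -0.13" --pt "0 0 0 -0.13"

```text
t: 23.2
eef_pos: [0.5516, -0.0296, 0.365]
ee_rot: [3.142, -0.0, 1.595]
ft_force: [-0.4, 0.6, -0.3]
width: 1.0
grip_force: 0.0
```

```bash
python3 - <<'E'
from prof import *
print(rel((.6627,-.0263,.34),1.6),rel((.6627,-.0263,.2763),1.6),read_state()['eef_pos'],read_state()['ee_rot'])
prof('scene')
im,P=shot('side');Q=(P-O)@Rs
for n in('side','scene'):
    im,P=shot(n);Q=(P-O)@Rs;k=(np.abs(Q[...,1])<.06)&(np.abs(Q[...,0]-.087)<.025)&(abs(Q[...,2]-.295)<.013);q=Q[k];print(n,k.sum(),q.mean(0),q.min(0),q.max(0))
E
```

```text
(array([  0.6, 111.1,  25.1]), np.float64(-0.005)) (array([  0.6, 111.1,  88.8]), np.float64(-0.005)) [ 0.55161071 -0.02959524  0.36504188] [ 3.14150014e+00 -1.47720696e-05  1.59539576e+00]
scene
 32 ...................................
 31 ............................1......
 30 ............................97.....
 29 ............................41.....
 28 ...................................
 27 ...................................
 26 ...................................
 25 ............................24.....
 24 ............................67.....
 23 ............................95.....
 22 .......................331..91.....
 21 .......................389849......
 20 .........................2.93......
 19 ...................................
 18 ..........................31.......
 17 ..........................74.......
 16 ..........................92.......
 15 .........................39........
 14 ...................691...91........
 13 ...................94783191........
 12 .................384327739.........
 11 ..............1.542.....24.........
 10 .............22721.................
  9 ............1542.......33..........
  8 ..........3873.........93..........
  7 ........2963..........192..........
  6 .........21...........29...........
  5 .........11...........22...........
side 141 [ 0.08478861 -0.00224793  0.30073875] [ 0.07823797 -0.05943483  0.29362889] [0.09267037 0.05984226 0.30729245]
scene 101 [0.08233246 0.00406746 0.29907534] [ 0.07447348 -0.05840048  0.28861657] [0.09285604 0.05980159 0.30721928]
```

Request:
apply_moves --pt "0 50 0 0" --pt "0.6 100 10 0" --pt "0.6 110.5 30 0" --pt "0.6 110.5 65 0" --pt "0.6 110.5 85 0" --pt "0.6 110.5 89 0" --pt "0.6 110.5 89 0"

```text
t: 24.28
eef_pos: [0.6616, -0.0261, 0.2766]
ee_rot: [3.141, 0.0, 1.598]
ft_force: [-1.0, -0.5, -0.2]
width: 0.998
grip_force: 0.0
```

Request:
apply_moves --pt "0 0 0 0" --pt "0 0 0 0" --pt "0 0 0 0" --pt "0 0 0 0" --pt "0 0 0 0" --pt "0 0 0 0" --jaw -1

```text
t: 25.02
eef_pos: [0.6622, -0.026, 0.2764]
ee_rot: [3.14, 0.0, 1.598]
ft_force: [1.5, 0.4, 1.0]
width: 0.14
grip_force: 58.4
```

Request:
apply_moves --pt "0 -8 -2.5 0" --pt "0 -16 -4.8 0" --pt "0 -24 -6.7 0" --pt "0 -32 -8.5 0" --pt "0 -40 -10 0" --pt "0 -48 -11.3 0" --pt "0 -56.5 -12.3 0" --pt "0 -64.5 -13.1 0"

```text
t: 26.02
eef_pos: [0.5972, -0.0279, 0.2906]
ee_rot: [3.139, 0.001, 1.598]
ft_force: [2.4, 0.2, 7.9]
width: 0.143
grip_force: 58.9
```

Request:
apply_moves --pt "0 -5 -0.4 0" --pt "0 -11 -0.7 0" --pt "0 -11 -0.7 0"

```text
t: 26.4
eef_pos: [0.5854, -0.0283, 0.2908]
ee_rot: [-3.141, 0.001, 1.598]
ft_force: [1.6, -1.1, 7.5]
width: 0.137
grip_force: 63.0
```

```bash
python3 - <<'E'
from prof import *
s=read_state();print(s['t'],s['eef_pos'],(s['eef_pos']-O)@Rs,s['ft_force'],s['width'])
prof('scene',.012,255,(-.2,.015))
E
```

```text
26.4 [ 0.58538107 -0.02827168  0.2908067 ] [9.19253090e-03 2.61886631e-04 2.90806703e-01] [ 1.6286977  -1.10781813  7.491618  ] 0.1372879419261831
scene
 32 ...................74492...........
 31 ...................84351...........
 30 ...................74.1............
 29 ....................1..............
 28 ...................................
 27 ......................1............
 26 ......................66...........
 25 ......................5............
 24 ......................55...........
 23 .....................173...........
 22 ..................569793...........
 21 ..................474.71...........
 20 ......................1............
 19 ...................................
 18 ......................3............
 17 ......................61...........
 16 ......................9............
 15 ......................9............
 14 .................4.3..7............
 13 ................6942818............
 12 ...............262252.7............
 11 ...............44.1................
 10 .............126...................
  9 .............452...................
  8 ............252.......5............
  7 ...........371.......19............
  6 ..........131.........7............
  5 ........2456..........1..........14
```

Request:
apply_moves --pt "0 -3 -0.1 0" --pt "0 -6 -0.1 0" --pt "0 -8 -0.1 0" --pt "0 -8 -0.1 0"

```text
t: 26.95
eef_pos: [0.5779, -0.0285, 0.291]
ee_rot: [3.141, 0.001, 1.598]
ft_force: [1.6, -1.2, 7.4]
width: 0.142
grip_force: 63.0
```

Request:
apply_moves --pt "0 -1 0 0" --pt "0 -2 0 0" --pt "0 -2 0 0"

```text
t: 27.32
eef_pos: [0.5762, -0.0286, 0.2909]
ee_rot: [3.14, 0.001, 1.598]
ft_force: [2.4, -0.6, 7.5]
width: 0.139
grip_force: 62.9
```

Request:
apply_moves --pt "0 -1 0 0" --pt "0 -2 0 0" --pt "0 -2 0 0" --pt "0 -2 0 0"

```text
t: 27.82
eef_pos: [0.5744, -0.0286, 0.2909]
ee_rot: [3.14, 0.001, 1.598]
ft_force: [2.3, -0.7, 6.8]
width: 0.14
grip_force: 62.9
```

Request:
apply_moves --pt "0 -1 0 0" --pt "0 -1.5 0 0" --pt "0 -1.5 0 0"

```text
t: 28.2
eef_pos: [0.573, -0.0286, 0.2909]
ee_rot: [3.14, 0.001, 1.598]
ft_force: [2.6, -1.2, 6.1]
width: 0.139
grip_force: 62.9
```

```bash
cat > tilt.py <<'E'
from prof import *
s=read_state();print(s['t'],((s['eef_pos']-O)@Rs).round(4),s['ft_force'],s['width'])
for n in('scene','side'):
    im,P=shot(n);Q=(P-O)@Rs
    for y0 in(-.078,.078):
        k=(np.abs(Q[...,1]-y0)<.008)&(np.abs(Q[...,0])<.03)&(Q[...,2]>.07)&(Q[...,2]<.29);q=Q[k]
        if len(q)>20:
            a=np.polyfit(q[:,2],q[:,0],1); r=q[:,0]-np.polyval(a,q[:,2]); q=q[abs(r)<.006]; a=np.polyfit(q[:,2],q[:,0],1); print(n,y0,len(q),a)
    k=(np.abs(Q[...,1])<.012)&(np.abs(Q[...,0]+.1)<.025)&(Q[...,2]>.03)&(Q[...,2]<.07);q=Q[k];print(n,'foot',len(q),q.max(0) if len(q) else '')
    k=(np.abs(Q[...,1])<.004)&(Q[...,0]>-.135)&(Q[...,0]<-.02)&(Q[...,2]>.012)&(Q[...,2]<.13);q=Q[k]
    print(np.c_[q[np.argsort(q[:,0])][::max(1,len(q)//14)]*1000].round(0)[:,[0,2]].tolist())
E
python3 tilt.py
```

```text
28.2 [-0.0032  0.0003  0.2909] [ 2.60228248 -1.15279496  6.0565385 ] 0.13855645751984913
scene -0.078 74 [-0.01685194  0.00240411]
scene 0.078 75 [-0.02893023  0.00535953]
scene foot 49 [-0.0795141   0.0116731   0.06980316]
[[-134.0, 39.0], [-130.0, 19.0], [-118.0, 35.0], [-107.0, 31.0], [-98.0, 54.0], [-90.0, 43.0], [-81.0, 67.0], [-79.0, 28.0], [-75.0, 76.0], [-64.0, 83.0], [-57.0, 97.0], [-52.0, 93.0], [-46.0, 114.0], [-40.0, 130.0]]
side -0.078 145 [-0.01796695  0.00273249]
side 0.078 22 [-0.00923621 -0.00637691]
side foot 66 [-0.07945115  0.01189162  0.06835011]
[[-130.0, 44.0], [-121.0, 22.0], [-111.0, 34.0], [-100.0, 50.0], [-90.0, 60.0], [-86.0, 65.0], [-81.0, 21.0], [-76.0, 80.0], [-72.0, 23.0], [-65.0, 23.0], [-59.0, 102.0], [-55.0, 21.0], [-48.0, 12.0], [-38.0, 124.0], [-25.0, 14.0]]
```

Request:
apply_moves --pt "0 -0.5 0 0" --pt "0 -1 0 0" --pt "0 -1.5 0 0" --pt "0 -1.5 0 0"

```text
t: 28.8
eef_pos: [0.5715, -0.0287, 0.2909]
ee_rot: [3.14, 0.001, 1.598]
ft_force: [2.7, -0.3, 7.4]
width: 0.14
grip_force: 62.9
```

Request:
apply_moves --pt "0 -0.5 0 0" --pt "0 -1 0 0" --pt "0 -1.5 0 0" --pt "0 -1.5 0 0"

```text
t: 29.3
eef_pos: [0.5705, -0.0287, 0.2909]
ee_rot: [3.139, 0.001, 1.598]
ft_force: [4.4, 0.2, 6.2]
width: 0.139
grip_force: 62.7
```

Request:
apply_moves --pt "0 -0.5 0 0" --pt "0 -1 0 0" --pt "0 -1.5 0 0" --pt "0 -1.5 0 0"

```text
t: 29.8
eef_pos: [0.5697, -0.0287, 0.2909]
ee_rot: [3.137, 0.001, 1.598]
ft_force: [7.1, -0.4, 4.8]
width: 0.139
grip_force: 62.6
```

Request:
apply_moves --pt "0 -0.5 0 0" --pt "0 -1 0 0" --pt "0 -1.5 0 0" --pt "0 -1.5 0 0"

```text
t: 30.3
eef_pos: [0.5691, -0.0288, 0.2909]
ee_rot: [3.135, 0.001, 1.598]
ft_force: [10.4, -0.0, 3.1]
width: 0.141
grip_force: 62.4
```

```bash
python3 tilt.py
```

```text
30.3 [-0.0071  0.0003  0.2909] [ 1.04388303e+01 -8.05708779e-03  3.11472475e+00] 0.14067419145493
scene -0.078 69 [-0.03437736  0.00393017]
scene 0.078 74 [-0.04493061  0.00679389]
scene foot 47 [-0.07581889  0.01198343  0.0686802 ]
[[-135.0, 17.0], [-131.0, 44.0], [-117.0, 34.0], [-109.0, 41.0], [-95.0, 54.0], [-84.0, 70.0], [-78.0, 76.0], [-72.0, 76.0], [-67.0, 82.0], [-63.0, 20.0], [-58.0, 22.0], [-52.0, 105.0], [-45.0, 109.0], [-41.0, 128.0], [-32.0, 127.0]]
side -0.078 144 [-0.0209031   0.00076554]
side 0.078 15 [-0.0117026  -0.00768923]
side foot 67 [-0.07974805  0.01198187  0.06846833]
[[-130.0, 42.0], [-117.0, 39.0], [-110.0, 42.0], [-100.0, 53.0], [-93.0, 59.0], [-88.0, 20.0], [-83.0, 66.0], [-78.0, 21.0], [-72.0, 83.0], [-68.0, 21.0], [-62.0, 16.0], [-55.0, 104.0], [-48.0, 111.0], [-42.0, 119.0], [-29.0, 128.0]]
```

Request:
apply_moves --pt "0 0 0 0" --pt "0 0 0 0" --pt "0 0 0 0" --pt "0 0 0 0"

```text
t: 30.9
eef_pos: [0.5691, -0.0288, 0.2909]
ee_rot: [3.135, 0.001, 1.598]
ft_force: [10.1, 0.2, 3.1]
width: 0.137
grip_force: 62.4
```

```bash
python3 -c "
from workcell import *
s=read_state();print(s['t'],s['eef_pos'],s['ft_force'],s['qd'].round(4))
print(hand_in())"
```

```text
30.9 [ 0.56909151 -0.02876278  0.29092545] [10.111728    0.24132678  3.12835869] [ 0.0009 -0.0006 -0.0008  0.0001  0.0014  0.0001]
the job is handed in; nothing more can be done
None
```

I handed the job in at 30.9 s; no verdict came back. By my own measurements the socket plate is flush on its pins, the leg is down at about 2.40 rad, the shield is within about 0.03 rad of upright, and the gripper still holds the rail, pulling at about 10 N with the foot an estimated 4 mm from the socket's centre.

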